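# Let the lid of the router-bit box down without a bang

## Robot

A 7-joint arm with a two-finger parallel gripper is mounted at the origin on the work surface. World frame = base frame: x ahead of the robot, y to its left, z up, the work surface at z = 0. Lengths are in m, angles in rad, forces in N, time in s.
With the tool pointing down it reaches from about 0.4 to 0.85 m from the base axis. Payload 10.4 kg.
Tool frame: the origin (TCP) lies at the centre of the arm's flange, where the gripper is bolted on; the fingertips stand 182 mm ahead of it and the grasp point (between the pads) lies 164 mm ahead of it (r.hold_point_z is the distance from the TCP to the grasp point, in m); z points along the fingers, y is the direction in which the jaws open and shut (so a half turn about z gives the same grasp; the last joint's range is limited). The gripper opens to 87 mm and grips with 3 to 60 N. Pads are 19 mm wide; open, the fingers measure 117 mm over their backs; the gripper's body (75 mm by 190 mm) begins 51 mm behind the grasp point.
Start: joints at [-1.331, 0.332, -0.065, 1.46, 0.022, 1.35, -0.088], TCP at [0.162, 0.604, 0.405] pointing down, gripper open.
Joint ranges: [-2.6, 2.6], [-0.5, 2.12], [-1.47, 1.34], [0.16, 2.42], [-1.27, 4.41], [0.06, 2.06], [-2.6, 2.6]. Speed limits (rad/s): [2.22, 2.22, 2.79, 2.79, 3.14, 3.14, 3.14].

## Interface

Orientations are given as a unit quaternion [x, y, z, w].
In Python, from bench import r, cams, job gives the robot as it stands.
- The arm moves only by the tool carry_out, never from a script. Its argument "rows" is a list of rows, each an object with "jaw": the finger opening in m, from 0 to 0.087; "delta_pos": the shift along the tool's x, y, z in m, a list of three; "yaw": the turn about the tool's z in degrees. A call has 1 to 10 rows; each row shifts and turns the commanded pose from where the row before left it, along the tool's axes as they then stand; what a row does not reach is not made up. A row lasts 1/10 s, in which the tool goes at most 50 mm and 8.59 degrees, less where a joint would pass 70% of its speed; a pose out of reach is approached as far as the arm can. A call is refused whole if a number of a shift passes 0.05 or a number of a turn 8.59, either way. A call with a gripper value outside its range is refused whole. The fingers move at their own pace and stop on an object; "grip_force" is the grip in N (left out, the last holds). Time passes only in rows, so rows that do not move let the fingers close. It gives the time, the measured TCP pose, the force and the opening at its end, in the units of the state.
- r.read_state(): the state, without advancing time (a new reading comes with each control period).
- cams.camera(name): name is "scene" or "top"; returns a dict with "img" (400x640x3 uint8, blue, green, red), "mtx" (3x3 intrinsics, pixels), "R" (3x3) and "t" (3): a world point X has camera coordinates R X + t. Camera axes: x right, y down, z forward; pixel columns grow to the right and rows downward; lengths in m; the calibration is good to about 2 mm. A picture is of the moment at which its call begins. There is no depth.
- job.close_job(): hands the job in, once; it reports no verdict.
Trained networks look in the newest picture that a camera, given by its name, has taken for a name from the list of things; names that differ only in an ending like _2 or _b are one class to them, and where a whole thing is asked for, a point or a joint stands for the part that bears it (a point fixed in the world has none). Each returns a list of dicts, best first, with "confidence" (0 to 1); they miss things now and then, are a little off and sometimes report something else, mostly with a low value. They report only what shows in the picture. A call takes as long as a camera call.
- cams.boxes_of(camera, query): "rect" ([centre column, centre row, width, height] as shares, 0 to 1, of the picture: columns of its width, rows of its height, round what is visible of it).
- cams.outline_of(camera, query): "pixels" (400x640 bool, what is visible of it) and "rect" ([centre column, centre row, width, height] as shares, 0 to 1, of the picture: columns of its width, rows of its height, round what is visible of it).
The state is a dict: "time": time; "joint_positions": joint angles; "joint_vel": joint speeds; "joint_torque": joint torques, N m; "ee_pos": TCP position; "eef_rot": TCP orientation; "ft_force": force on the tool from outside, world axes, zero at the start; "torque": the same for the moment, N m; "width": finger opening in m.
Only numpy, scipy, OpenCV 4.12 (cv2) and the standard library are available. Lean on these libraries where they do the work, as an engineer would, in place of code of your own. Each camera call takes 0.05 s, during which the arm holds its last target.

## Task

The router-bit box stands open, its lid upright on the hinge. Without gripping anything, tip the lid forward over its balance point, catch it from underneath on a finger as it falls, and let it down on that finger until it is fully shut, without letting it bang. Do not pinch the lid, leave the things around the box where they are, and take the hand away at the end.

Things in the scene. Friction and masses are not known exactly. Their poses are not given: they have to be found in the camera images.
- bit_box: Plywood router-bit box fixed to the bench: 160 mm deep (its x), 280 wide (y), 85 high, walls 9 mm; inside, steel bits stand in a drilled block, none above 75 mm. Origin: centre of its underside, on the bench. Its +x points from the front wall (robot's side) to the back wall with the hinge; z up. Turned up to 20 degrees either way.
- lid (a joint): Lid angle: 0 fully shut, grows as it opens, 1.57 upright, stops at 1.80 leaning back; starts at 1.60 to 1.70. Flat panel, 185 mm from hinge to front edge, 280 wide, 13 thick, about 0.46 kg (25 % more or less). The hinge is slightly stiff: near upright the lid stands by itself or sinks back to its stop; more than about 13 degrees forward of upright it falls freely.
- hinge_mid (a point): Middle of the hinge line: 80 mm along the box's +x from the box's centre, 85 mm above the bench, in the plane of the lid's underside. Its frame is the lid's: x from the lid's free edge towards the hinge and z out of the outer face. Lid: a 4 mm dark lining (lid_c0: underside, z 0 to 4 mm, towards the robot when upright) under a 9 mm plywood board (lid_c1: outer face at z = 13 mm).
- lip (a point): Middle of the lid's free (front) edge, on its underside, 185 mm from the hinge; with the lid upright, the middle of the top edge, 270 mm above the bench, robot's side of the panel. Shut, the underside lies on the rim, 85 mm above the bench, and this edge overhangs the front wall by 25 mm along the whole width: a finger lip. Axes as hinge_mid.
- glue: Bystander: standing glue bottle, 58 mm across, 170 mm high, beside the box on its +y side. Origin under its centre.
- tape: Bystander: tape measure, 72 x 40 x 66 mm high, standing beside the box on its -y side. Origin under its centre.
- offcut: Bystander: pine offcut, 110 x 70 x 28 mm high, lying beside the box's front corner on its +y side. Origin under its centre.

How it is judged:
By the outcome, as a careful person would: the job done as asked, in the order asked, and still so for the second after the job is handed in, with the robot touching nothing.
It also fails if it takes over 48 s, if anything falls off the work surface, if the arm or the gripper's body presses on something with over 40 N, if the wrist force passes 120 N, or if a joint passes its speed limit or range.

## Working session

There is one attempt and no reset: what is moved stays moved. The work goes in short steps, Python scripts to look and compute and a tool call to move; the robot and the scene stay as the last step left them, time stands still between calls to the robot, and variables do not carry over. Pictures are saved under pics/ and viewed, and the job is handed in when it is done.

Besides the shell and the picture viewer there is one more tool, called as name(argument=value, ...), one argument or row to a line, values as JSON. carry_out: Moves the arm, as the interface text tells. Its arguments: {"type":"object","properties":{"rows":{"type":"array"},"grip_force":{"type":"number"}},"required":["rows"]}

```bash
ls; mkdir -p pics; python3 - <<'E'
from bench import r,cams,job
import cv2,numpy as np
s=r.read_state()
for k,v in s.items(): print(k,np.round(v,4))
for n in ["scene","top"]:
    c=cams.camera(n); cv2.imwrite(f"pics/{n}0.png",c["img"]); print(n,c["mtx"].tolist(),np.round(c["R"],4).tolist(),np.round(c["t"],4).tolist())
    for q in ["bit_box","lid","glue","tape","offcut","lip","hinge_mid"]:
        o=cams.boxes_of(n,q)
        print(q,[(round(d["confidence"],2),np.round(np.array(d["rect"])*[640,400,640,400],1).tolist()) for d in o[:2]])
E
```

```text
pics
time 0.0
joint_positions [-1.3306  0.3329 -0.0647  1.4609  0.0216  1.3499 -0.0885]
joint_vel [-0.0004  0.0005  0.0024  0.0011  0.001   0.      0.0004]
joint_torque [-4.00000e-04 -6.23271e+01  2.45000e-02 -3.89876e+01 -6.13000e-02
  3.99000e-02  1.00000e-04]
ee_pos [0.1623 0.6034 0.4039]
eef_rot [ 1.310e-01  9.914e-01 -7.000e-04 -1.000e-04]
ft_force [ 0.5957 -0.1402 -0.8428]
torque [-0.0124  0.001  -0.0003]
width 0.0873
scene [[428.98138047886135, 0.0, 327.1109619727386], [0.0, 428.98138047886135, 194.46967006654506], [0.0, 0.0, 1.0]] [[0.561, 0.8278, 0.0052], [0.7068, -0.4757, -0.5235], [-0.4309, 0.2973, -0.852]] [-0.3626, -0.3044, 1.2686]
bit_box [(0.62, [269.6, 250.9, 161.6, 121.0])]
lid [(0.85, [269.3, 253.6, 159.0, 93.1])]
glue [(0.62, [371.1, 219.0, 26.7, 54.7])]
tape [(0.8, [159.3, 284.4, 38.2, 38.9])]
offcut [(0.91, [345.2, 185.1, 40.5, 44.8])]
lip [(0.7, [268.2, 254.6, 155.3, 97.3])]
hinge_mid [(0.85, [269.0, 254.0, 159.6, 97.5])]
top [[370.3435632245827, 0.0, 321.6100840153209], [0.0, 370.3435632245827, 190.13415157699887], [0.0, 0.0, 1.0]] [[-0.0192, -0.9998, 0.0062], [-0.9899, 0.0181, -0.1403], [0.1402, -0.0088, -0.9901]] [0.0689, 0.5504, 0.8638]
bit_box []
lid [(0.59, [418.6, 133.2, 152.1, 57.8])]
glue [(0.87, [297.7, 153.0, 28.0, 36.3])]
tape [(0.95, [484.8, 214.1, 27.8, 43.2])]
offcut [(0.87, [288.9, 210.9, 37.0, 48.4])]
lip [(0.66, [413.9, 130.9, 156.0, 53.4])]
hinge_mid [(0.78, [413.4, 134.8, 151.2, 52.9])]
```

View pics/scene0.png

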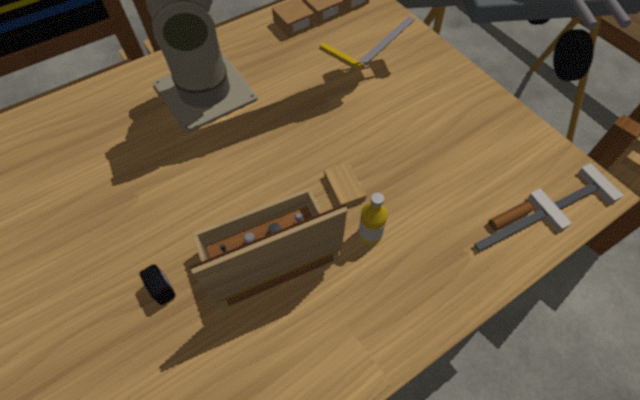

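View pics/top0.png

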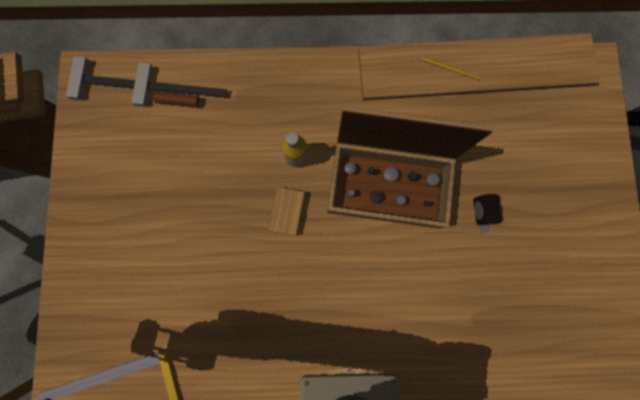

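The scene view shows the box open, with the lid's upper edge from about (192,270) to (347,207), the tape at (158,285), the glue at (372,219) and the offcut at (345,185). The top view shows the rim corners near (330,213), (449,225), (455,158) and (336,147), and the lid's top edge from (343,112) to (491,131). I'll zoom in to refine these.

```bash
python3 - <<'E'
import cv2
a=cv2.imread("pics/top0.png")[95:245,260:520]; a=cv2.convertScaleAbs(cv2.resize(a,None,fx=3,fy=3,interpolation=cv2.INTER_CUBIC),alpha=2.2,beta=10); cv2.imwrite("pics/topz.png",a)
a=cv2.imread("pics/scene0.png")[160:320,130:400]; a=cv2.convertScaleAbs(cv2.resize(a,None,fx=2.9,fy=2.9,interpolation=cv2.INTER_CUBIC),alpha=1.6,beta=10); cv2.imwrite("pics/scenez.png",a)
E
```

```text
(no output)
```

View pics/topz.png

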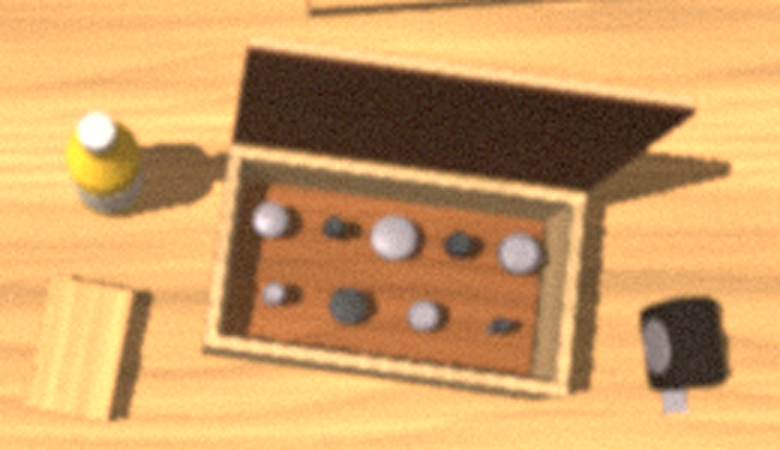

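View pics/scenez.png

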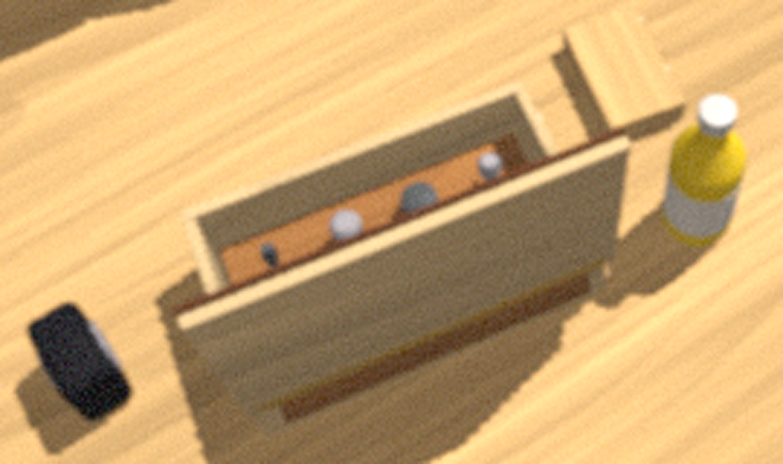

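```bash
cat > h.py <<'E'
import numpy as np
from bench import r,cams
def proj(c,X): 
    p=c["mtx"]@(c["R"]@np.asarray(X,float)+c["t"]); return p[:2]/p[2]
def box2w(p,q):
    x,y,th=p[:3]; c,s=np.cos(th),np.sin(th)
    return np.array([x+c*q[0]-s*q[1],y+s*q[0]+c*q[1],q[2]])
def lidpt(a,d,y,z): # d from hinge, z out of outer face, box frame
    return np.array([0.08-d*np.cos(a)+z*np.sin(a), y, 0.085+d*np.sin(a)+z*np.cos(a)])
def ray(c,uv,z):
    C=-c["R"].T@c["t"]; d=c["R"].T@np.linalg.inv(c["mtx"])@np.array([uv[0],uv[1],1]); return C+d*(z-C[2])/d[2]
E
python3 - <<'E'
from h import *
from scipy.optimize import least_squares
T=cams.camera("top");S=cams.camera("scene")
rim=lambda x,y:(lambda a:np.array([x,y,.085]))
L=lambda y,z:(lambda a:lidpt(a,.185,y,z))
obs=[(T,rim(-.08,.14),(328.6,210.7)),(T,rim(-.08,-.14),(449.3,225)),
(T,L(.14,0),(343.3,111.7)),(T,L(-.14,0),(490.7,131)),
(S,L(-.14,0),(191.4,267.6)),(S,L(.14,0),(344.5,205.5)),(S,L(-.14,.013),(192.8,272.4)),(S,L(.14,.013),(346.6,211)),
(S,rim(-.08,-.14),(194.5,233.4)),(S,rim(-.08,.14),(309.3,191.7))]
f=lambda p:np.concatenate([proj(c,box2w(p,g(p[3])))-np.array(uv) for c,g,uv in obs])
o=least_squares(f,[.6,-.2,0,1.65],loss="soft_l1")
print(o.x,np.degrees(o.x[2]));print(np.round(f(o.x).reshape(-1,2),1))
p=o.x
for n,q in [("FL",(-.08,.14,.085)),("FR",(-.08,-.14,.085)),("hinge",(.08,0,.085)),("lip",lidpt(p[3],.185,0,0)),("lipL",lidpt(p[3],.185,.14,0)),("lipR",lidpt(p[3],.185,-.14,0))]: print(n,np.round(box2w(p,q),3))
print("glue cap",ray(T,(260+97/3,95+130/3),.17),"tape",ray(T,(485,212),.066),"offcut",ray(T,(289,209),.028))
E
```

```text
[ 0.56001185 -0.10415297 -0.15669756  1.61094951] -8.978109008167447
[[-1.3 -2.4]
 [-0.5  0.1]
 [-1.7 -1.3]
 [ 0.6 -0.4]
 [-2.2 -0.4]
 [-0.  -1.4]
 [-1.3  1.9]
 [ 1.2 -1. ]
 [-3.4  0.3]
 [-0.1 -4. ]]
FL [0.503 0.047 0.085]
FR [ 0.459 -0.23   0.085]
hinge [ 0.639 -0.117  0.085]
lip [ 0.646 -0.118  0.27 ]
lipL [0.668 0.02  0.27 ]
lipR [ 0.625 -0.256  0.27 ]
glue cap [0.64503329 0.11963813 0.17      ] tape [ 0.4888659  -0.32391634  0.066     ] offcut [0.50799611 0.13913105 0.028     ]
```

```bash
cat > ov.py <<'E'
from h import *
import cv2,sys
def ov(p,tag,z=3):
    for n,(x0,y0,w,h) in {"top":(300,95,220,145),"scene":(170,170,200,145)}.items():
        c=cams.camera(n); im=cv2.convertScaleAbs(cv2.resize(c["img"][y0:y0+h,x0:x0+w],None,fx=z,fy=z,interpolation=cv2.INTER_CUBIC),alpha=2,beta=10)
        def ln(pts,col):
            q=np.array([(proj(c,box2w(p,g))+.5-[x0,y0])*z for g in pts]); cv2.polylines(im,[np.round(q*8).astype(int)],True,col,1,cv2.LINE_AA,3)
        ln([(sx*.08,sy*.14,.085) for sx,sy in((-1,-1),(-1,1),(1,1),(1,-1))],(0,0,255))
        for zz,col in((0,(255,0,0)),(.013,(0,255,0))): ln([lidpt(p[3],d,y,zz) for d,y in((0,-.14),(0,.14),(.185,.14),(.185,-.14))],col)
        cv2.imwrite(f"pics/ov_{n}_{tag}.png",im)
ov([float(v) for v in sys.argv[2:]],sys.argv[1])
E
python3 ov.py a .56 -.1042 -.1567 1.611
```

```text
(no output)
```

View pics/ov_top_a.png

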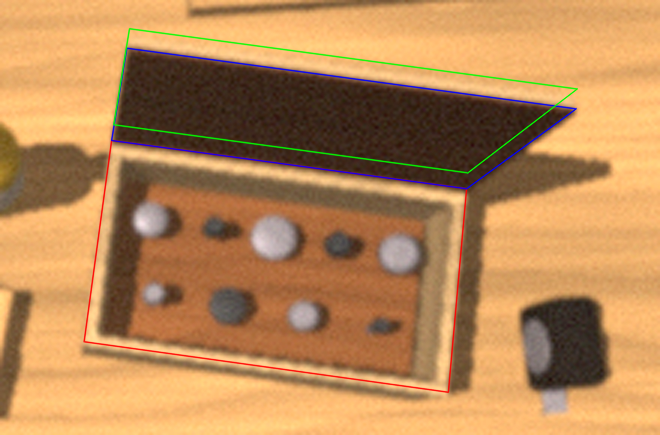

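View pics/ov_scene_a.png

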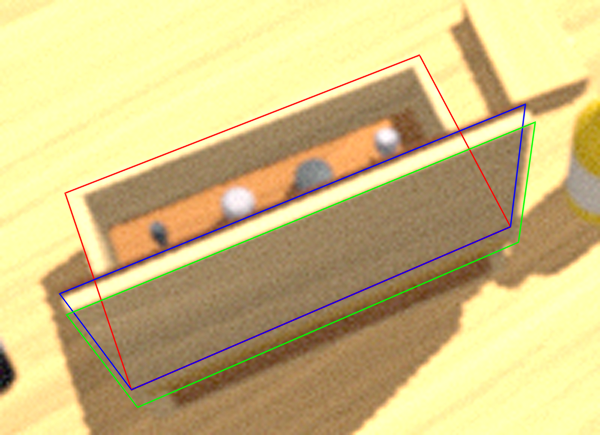

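```bash
cat >> h.py <<'E'
from scipy.spatial.transform import Rotation as Ro
BOX=np.array([.562,-.105,-.157])
def tool():
    s=r.read_state(); R=Ro.from_quat(s["eef_rot"]).as_matrix(); return s,np.array(s["ee_pos"]),np.degrees(np.arctan2(R[1,1],R[0,1]))  # yaw of tool y in world deg
def plan(pos,yaw,n,jaw,p0=None,y0=None):
    """straight world path to pos with tool-y heading yaw(deg) in n rows"""
    if p0 is None: _,p0,y0=tool()
    d=(np.asarray(pos)-p0)/n; dy=-(yaw-y0)/n
    dy=round(dy,1); y=y0; p=p0.copy(); rows=[]
    for i in range(n):
        d=(np.asarray(pos)-p)/(n-i)
        th=np.radians(y); ty=np.array([np.cos(th),np.sin(th),0]); tz=np.array([0,0,-1.]); tx=np.cross(ty,tz)
        q=np.round([d@tx,d@ty,d@tz],4); p=p+q[0]*tx+q[1]*ty+q[2]*tz; y-=dy
        rows.append({"jaw":jaw,"delta_pos":q.tolist(),"yaw":dy})
    import json; print(json.dumps(rows)); return p,y
def show():
    s,p,y=tool(); b=p-np.array([BOX[0],BOX[1],0]); c,sn=np.cos(BOX[2]),np.sin(BOX[2])
    print("t",round(s["time"],2),"pos",np.round(p,4),"yaw",round(y,1),"box",np.round([c*b[0]+sn*b[1],-sn*b[0]+c*b[1]],4),"tipz",round(p[2]-.182,4),"F",np.round(s["ft_force"],1),"w",round(s["width"],4))
E
python3 - <<'E'
from h import *
show()
p,y=plan([.23,.50,.49],65,3,.087)
p,y=plan([.45,.09,.49],30,10,.087,p,y)
E
```

```text
t 1.0 pos [0.1624 0.6035 0.4048] yaw 74.9 box [-0.5055  0.6373] tipz 0.2228 F [-0.1 -0.9  0.5] w 0.0871
[{"jaw": 0.087, "delta_pos": [-0.0307, -0.0275, -0.0284], "yaw": 3.3}, {"jaw": 0.087, "delta_pos": [-0.0323, -0.0256, -0.0284], "yaw": 3.3}, {"jaw": 0.087, "delta_pos": [-0.0337, -0.0238, -0.0284], "yaw": 3.3}]
[{"jaw": 0.087, "delta_pos": [-0.0372, -0.0279, -0.0], "yaw": 3.5}, {"jaw": 0.087, "delta_pos": [-0.0389, -0.0256, -0.0], "yaw": 3.5}, {"jaw": 0.087, "delta_pos": [-0.0404, -0.0231, -0.0], "yaw": 3.5}, {"jaw": 0.087, "delta_pos": [-0.0417, -0.0206, -0.0], "yaw": 3.5}, {"jaw": 0.087, "delta_pos": [-0.0429, -0.018, -0.0], "yaw": 3.5}, {"jaw": 0.087, "delta_pos": [-0.0439, -0.0154, -0.0], "yaw": 3.5}, {"jaw": 0.087, "delta_pos": [-0.0448, -0.0127, -0.0], "yaw": 3.5}, {"jaw": 0.087, "delta_pos": [-0.0454, -0.0099, -0.0], "yaw": 3.5}, {"jaw": 0.087, "delta_pos": [-0.046, -0.0072, -0.0], "yaw": 3.5}, {"jaw": 0.087, "delta_pos": [-0.0463, -0.0043, -0.0], "yaw": 3.5}]
```

carry_out(
  rows=[
    {"jaw": 0.087,"delta_pos": [-0.031,-0.0275,-0.028],"yaw": 3.3},
    {"jaw": 0.087,"delta_pos": [-0.032,-0.0255,-0.028],"yaw": 3.3},
    {"jaw": 0.087,"delta_pos": [-0.034,-0.024,-0.028],"yaw": 3.3},
  ],
)

```text
time: 1.3
ee_pos: [0.2307, 0.4986, 0.4895]
eef_rot: [0.217, 0.976, -0.0, -0.0]
ft_force: [0.4, 0.6, 0.3]
width: 0.087
```

carry_out(
  rows=[
    {"jaw": 0.087,"delta_pos": [-0.037,-0.028,0],"yaw": 3.5},
    {"jaw": 0.087,"delta_pos": [-0.039,-0.0255,0],"yaw": 3.5},
    {"jaw": 0.087,"delta_pos": [-0.04,-0.023,0],"yaw": 3.5},
    {"jaw": 0.087,"delta_pos": [-0.042,-0.0205,0],"yaw": 3.5},
    {"jaw": 0.087,"delta_pos": [-0.043,-0.018,0],"yaw": 3.5},
    {"jaw": 0.087,"delta_pos": [-0.044,-0.0155,0],"yaw": 3.5},
    {"jaw": 0.087,"delta_pos": [-0.045,-0.0125,0],"yaw": 3.5},
    {"jaw": 0.087,"delta_pos": [-0.045,-0.01,0],"yaw": 3.5},
    {"jaw": 0.087,"delta_pos": [-0.046,-0.007,0],"yaw": 3.5},
    {"jaw": 0.087,"delta_pos": [-0.046,-0.0045,0],"yaw": 3.5},
  ],
)

```text
time: 2.3
ee_pos: [0.4504, 0.0885, 0.489]
eef_rot: [0.501, 0.866, 0.001, 0.0]
ft_force: [1.5, 0.3, -0.1]
width: 0.0871
```

```bash
python3 - <<'E'
from h import *
show()
plan([.634,-.238,.49],-9,10,.087)
E
```

```text
t 2.3 pos [0.4504 0.0885 0.489 ] yaw 29.9 box [-0.1405  0.1736] tipz 0.307 F [ 1.5  0.3 -0.1] w 0.0871
[{"jaw": 0.087, "delta_pos": [-0.0375, -0.0004, -0.0001], "yaw": 3.9}, {"jaw": 0.087, "delta_pos": [-0.0374, 0.0022, -0.0001], "yaw": 3.9}, {"jaw": 0.087, "delta_pos": [-0.0371, 0.0047, -0.0001], "yaw": 3.9}, {"jaw": 0.087, "delta_pos": [-0.0367, 0.0073, -0.0001], "yaw": 3.9}, {"jaw": 0.087, "delta_pos": [-0.0362, 0.0097, -0.0001], "yaw": 3.9}, {"jaw": 0.087, "delta_pos": [-0.0354, 0.0122, -0.0001], "yaw": 3.9}, {"jaw": 0.087, "delta_pos": [-0.0345, 0.0146, -0.0001], "yaw": 3.9}, {"jaw": 0.087, "delta_pos": [-0.0335, 0.0169, -0.0001], "yaw": 3.9}, {"jaw": 0.087, "delta_pos": [-0.0322, 0.0191, -0.0001], "yaw": 3.9}, {"jaw": 0.087, "delta_pos": [-0.0309, 0.0212, -0.0001], "yaw": 3.9}]
```

carry_out(
  rows=[
    {"jaw": 0.087,"delta_pos": [-0.0375,-0.0005,0],"yaw": 3.9},
    {"jaw": 0.087,"delta_pos": [-0.0375,0.002,0],"yaw": 3.9},
    {"jaw": 0.087,"delta_pos": [-0.037,0.0045,0],"yaw": 3.9},
    {"jaw": 0.087,"delta_pos": [-0.0365,0.0075,0],"yaw": 3.9},
    {"jaw": 0.087,"delta_pos": [-0.036,0.0095,0],"yaw": 3.9},
    {"jaw": 0.087,"delta_pos": [-0.0355,0.012,0],"yaw": 3.9},
    {"jaw": 0.087,"delta_pos": [-0.0345,0.0145,0],"yaw": 3.9},
    {"jaw": 0.087,"delta_pos": [-0.0335,0.017,0],"yaw": 3.9},
    {"jaw": 0.087,"delta_pos": [-0.032,0.019,0],"yaw": 3.9},
    {"jaw": 0.087,"delta_pos": [-0.031,0.021,0],"yaw": 3.9},
  ],
)

```text
time: 3.3
ee_pos: [0.6343, -0.2363, 0.4884]
eef_rot: [0.761, 0.649, 0.0, -0.0]
ft_force: [0.5, 0.8, 0.9]
width: 0.0872
```

```bash
python3 - <<'E'
from h import *
import cv2
show()
for n in ["scene","top"]:
    c=cams.camera(n); x0,y0=(130,110) if n=="scene" else (300,70)
    cv2.imwrite(f"pics/{n}1.png",cv2.convertScaleAbs(cv2.resize(c["img"][y0:y0+200,x0:x0+260],None,fx=3,fy=3,interpolation=cv2.INTER_CUBIC),alpha=1.7,beta=10))
E
```

```text
t 3.3 pos [ 0.6343 -0.2363  0.4884] yaw -9.0 box [ 0.0919 -0.1184] tipz 0.3064 F [0.5 0.8 0.9] w 0.0872
```

View pics/scene1.png

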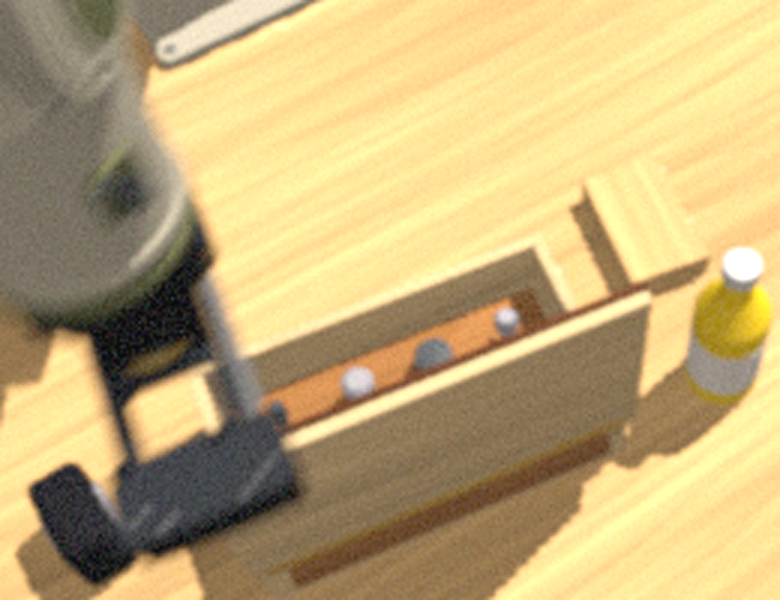

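View pics/top1.png

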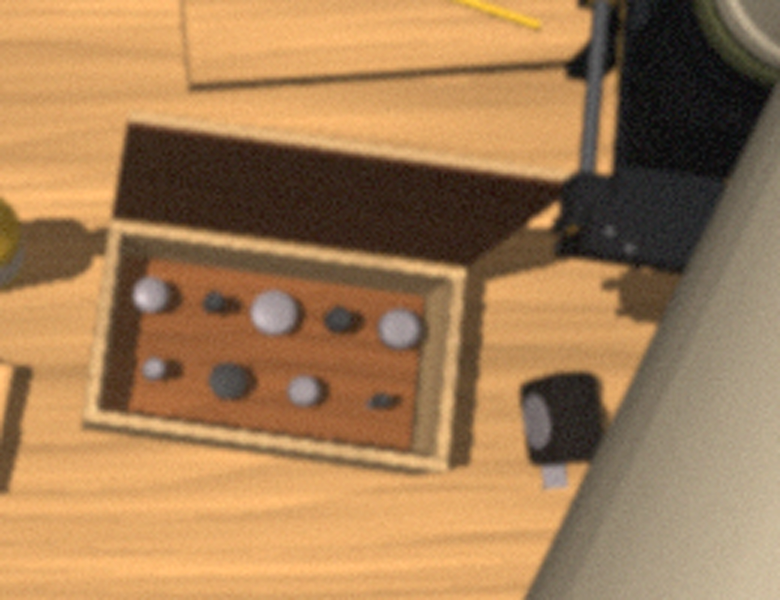

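The scene view shows the gripper body straddling the lid's -y end, at about (200,480) in the crop. In both views the lid is unmoved and the tape is clear. Next I'll lower straight down with the jaws open around the lid and narrow them without touching it.

carry_out(
  rows=[
    {"jaw": 0.087,"delta_pos": [0,0,0.0135],"yaw": 0},
    {"jaw": 0.087,"delta_pos": [0,0,0.0135],"yaw": 0},
    {"jaw": 0.087,"delta_pos": [0,0,0.0135],"yaw": 0},
    {"jaw": 0.087,"delta_pos": [0,0,0.0135],"yaw": 0},
    {"jaw": 0.05,"delta_pos": [0,0,0],"yaw": 0},
    {"jaw": 0.05,"delta_pos": [0,0,0],"yaw": 0},
    {"jaw": 0.05,"delta_pos": [0,0,0],"yaw": 0},
  ],
  grip_force=5,
)

```text
time: 4.1
ee_pos: [0.6334, -0.2353, 0.4354]
eef_rot: [0.76, 0.65, 0.0, 0.0]
ft_force: [0.2, 0.5, 0.8]
width: 0.0705
```

```bash
python3 - <<'E'
from h import *
import cv2
show()
for n in ["scene","top"]:
    c=cams.camera(n); x0,y0=(130,110) if n=="scene" else (300,70)
    cv2.imwrite(f"pics/{n}2.png",cv2.convertScaleAbs(cv2.resize(c["img"][y0:y0+200,x0:x0+260],None,fx=3,fy=3,interpolation=cv2.INTER_CUBIC),alpha=1.7,beta=10))
E
```

```text
t 4.1 pos [ 0.6334 -0.2353  0.4354] yaw -8.9 box [ 0.0909 -0.1176] tipz 0.2534 F [0.2 0.5 0.8] w 0.0705
```

View pics/scene2.png

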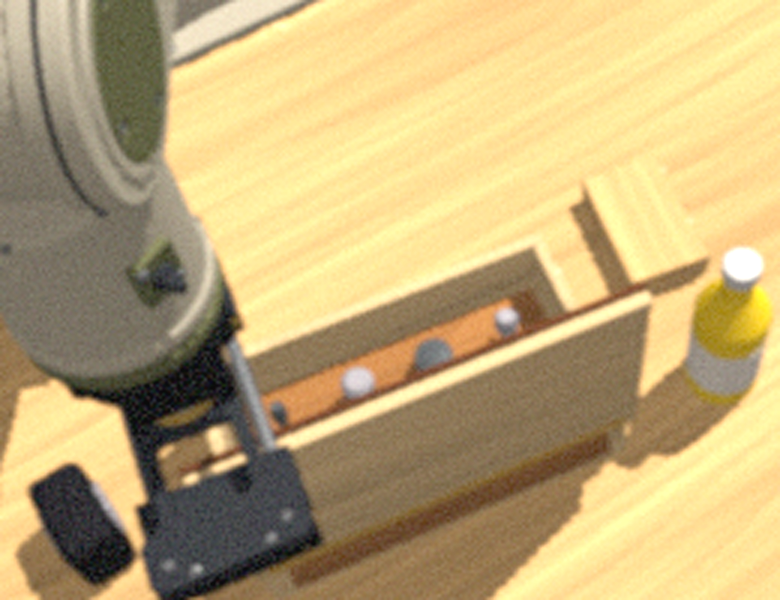

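View pics/top2.png

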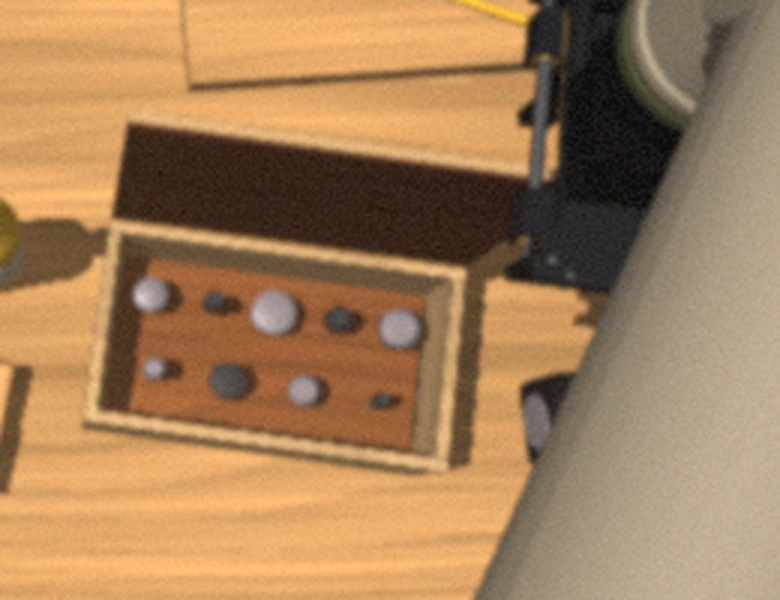

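carry_out(
  rows=[
    {"jaw": 0.044,"delta_pos": [0,0,0.003],"yaw": 0},
    {"jaw": 0.044,"delta_pos": [0,0,0.005],"yaw": 0},
    {"jaw": 0.044,"delta_pos": [0,0,0.005],"yaw": 0},
    {"jaw": 0.044,"delta_pos": [0,0,0],"yaw": 0},
    {"jaw": 0.044,"delta_pos": [0,0,0],"yaw": 0},
    {"jaw": 0.044,"delta_pos": [0,0,0],"yaw": 0},
  ],
)

```text
time: 4.8
ee_pos: [0.6334, -0.2354, 0.4217]
eef_rot: [0.76, 0.65, 0.0, 0.0]
ft_force: [0.2, -0.2, -0.0]
width: 0.0442
```

```bash
python3 - <<'E'
from h import *
show()
E
```

```text
t 4.8 pos [ 0.6334 -0.2354  0.4217] yaw -9.0 box [ 0.0909 -0.1176] tipz 0.2397 F [ 0.2 -0.2 -0. ] w 0.0442
```

Now the push, rear finger towards the robot (tool −y).

carry_out(
  rows=[
    {"jaw": 0.044,"delta_pos": [0,-0.004,0],"yaw": 0},
    {"jaw": 0.044,"delta_pos": [0,-0.007,0],"yaw": 0},
    {"jaw": 0.044,"delta_pos": [0,-0.007,0],"yaw": 0},
    {"jaw": 0.044,"delta_pos": [0,-0.007,0],"yaw": 0},
    {"jaw": 0.044,"delta_pos": [0,-0.007,0],"yaw": 0},
    {"jaw": 0.044,"delta_pos": [0,-0.007,0],"yaw": 0},
  ],
)

```text
time: 5.4
ee_pos: [0.5942, -0.2292, 0.4218]
eef_rot: [0.76, 0.65, 0.0, 0.0]
ft_force: [0.7, -1.0, 0.6]
width: 0.0439
```

```bash
python3 - <<'E'
from h import *
import cv2
show()
for n in ["scene","top"]:
    c=cams.camera(n); x0,y0=(130,110) if n=="scene" else (300,70)
    cv2.imwrite(f"pics/{n}3.png",cv2.convertScaleAbs(cv2.resize(c["img"][y0:y0+200,x0:x0+260],None,fx=3,fy=3,interpolation=cv2.INTER_CUBIC),alpha=1.7,beta=10))
show()
E
python3 ov.py b .562 -.105 -.157 1.44
```

```text
t 5.4 pos [ 0.5942 -0.2292  0.4218] yaw -9.0 box [ 0.0512 -0.1176] tipz 0.2398 F [ 0.7 -1.   0.6] w 0.0439
t 5.5 pos [ 0.5939 -0.2294  0.4219] yaw -9.0 box [ 0.051  -0.1179] tipz 0.2399 F [-0.4  0.5 -1.7] w 0.0441
```

View pics/scene3.png

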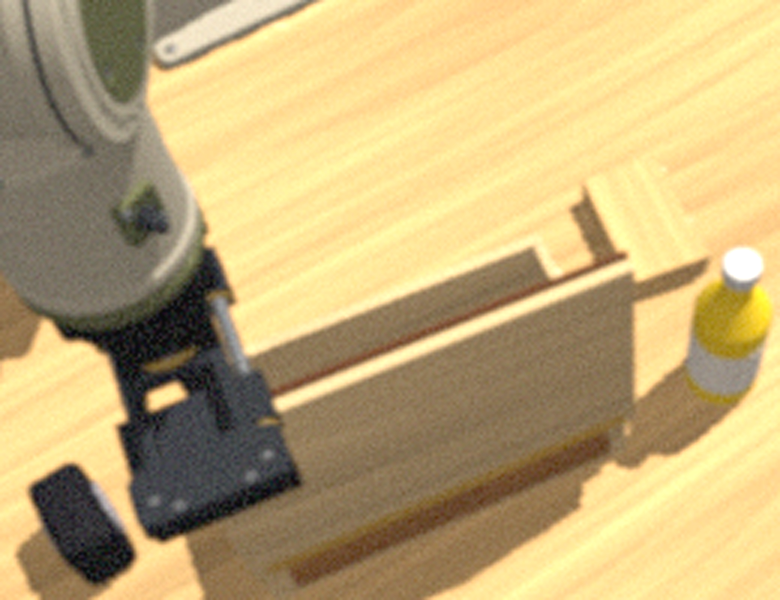

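View pics/ov_scene_b.png

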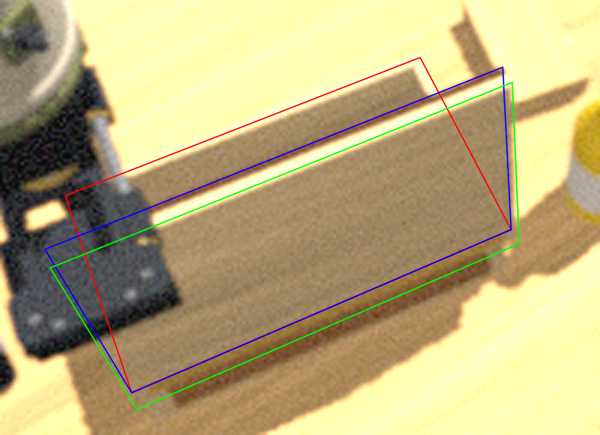

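View pics/ov_top_b.png

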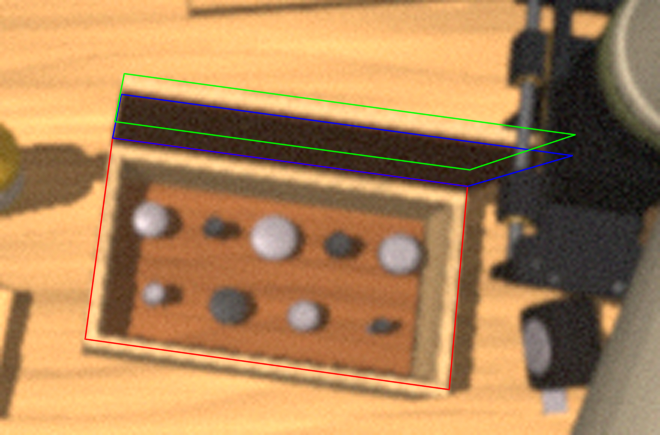

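carry_out(
  rows=[
    {"jaw": 0.044,"delta_pos": [0,-0.005,0],"yaw": 0},
    {"jaw": 0.044,"delta_pos": [0,-0.006,0],"yaw": 0},
    {"jaw": 0.044,"delta_pos": [0,-0.006,0],"yaw": 0},
    {"jaw": 0.044,"delta_pos": [0,-0.006,0],"yaw": 0},
    {"jaw": 0.044,"delta_pos": [0,-0.005,0],"yaw": 0},
    {"jaw": 0.044,"delta_pos": [0,0,0],"yaw": 0},
    {"jaw": 0.044,"delta_pos": [0,0,0],"yaw": 0},
  ],
)

```text
time: 6.3
ee_pos: [0.5672, -0.2248, 0.4217]
eef_rot: [0.76, 0.65, 0.0, -0.0]
ft_force: [-4.6, 1.1, -0.5]
width: 0.0443
```

```bash
python3 - <<'E'
from h import *
show()
E
python3 ov.py c .562 -.105 -.157 1.16
```

```text
t 6.3 pos [ 0.5672 -0.2248  0.4217] yaw -8.9 box [ 0.0238 -0.1175] tipz 0.2397 F [-4.6  1.1 -0.5] w 0.0443
```

View pics/ov_scene_c.png

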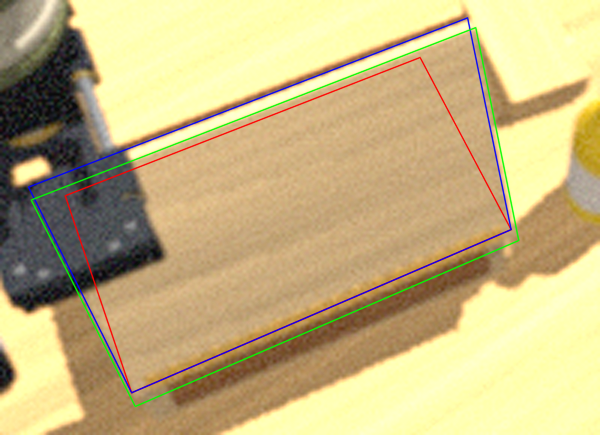

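View pics/ov_top_c.png

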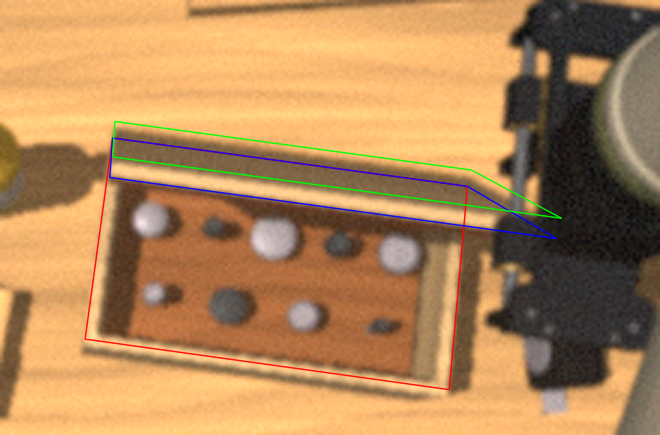

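```bash
cat >> h.py <<'E'
import json
def target(psi,xf,Ky,tipz):
    q=np.radians(psi); e=np.array([np.cos(q),-np.sin(q)]); w=np.array([np.sin(q),np.cos(q)])
    C=np.array([xf,Ky])+.022*e-.0095*w
    return box2w(BOX,[C[0],C[1],tipz+.182]),np.degrees(BOX[2])-psi
def seq(targets,jaw=.044,save=True,cmd=None):
    p,y=(np.array(cmd[0]),cmd[1]) if cmd else (lambda d:(np.array(d[0]),d[1]))(json.load(open("cmd.json")))
    rows=[]
    for t in targets:
        P,Y=target(*t); th=np.radians(y); ty=np.array([np.cos(th),np.sin(th),0]); tz=np.array([0,0,-1.]); tx=np.cross(ty,tz)
        d=P-p; q=np.round([d@tx,d@ty,d@tz],4); dy=round(-(Y-y),1)
        p=p+q[0]*tx+q[1]*ty+q[2]*tz; y-=dy
        rows.append({"jaw":jaw,"delta_pos":q.tolist(),"yaw":dy})
    if save: json.dump([p.tolist(),y],open("cmd.json","w"))
    for i in range(0,len(rows),10): print(json.dumps(rows[i:i+10]))
E
python3 - <<'E'
from h import *
s,p,y=tool()
N=8
seq([(45*i/N,.0018,-.108-.017*i/N,.2390) for i in range(1,N+1)],cmd=(p.tolist(),y))
E
```

```text
[{"jaw": 0.044, "delta_pos": [-0.0042, -0.0012, 0.0006], "yaw": 5.7}, {"jaw": 0.044, "delta_pos": [-0.0042, -0.0008, 0.0], "yaw": 5.6}, {"jaw": 0.044, "delta_pos": [-0.0042, -0.0006, 0.0], "yaw": 5.6}, {"jaw": 0.044, "delta_pos": [-0.0042, -0.0004, 0.0], "yaw": 5.6}, {"jaw": 0.044, "delta_pos": [-0.0041, -0.0003, 0.0], "yaw": 5.7}, {"jaw": 0.044, "delta_pos": [-0.0039, -0.0, 0.0], "yaw": 5.6}, {"jaw": 0.044, "delta_pos": [-0.0039, 0.0001, 0.0], "yaw": 5.6}, {"jaw": 0.044, "delta_pos": [-0.0038, 0.0003, 0.0], "yaw": 5.6}]
```

carry_out(
  rows=[
    {"jaw": 0.044,"delta_pos": [-0.0042,-0.0012,0.0006],"yaw": 5.7},
    {"jaw": 0.044,"delta_pos": [-0.0042,-0.0008,0.0],"yaw": 5.6},
    {"jaw": 0.044,"delta_pos": [-0.0042,-0.0006,0.0],"yaw": 5.6},
    {"jaw": 0.044,"delta_pos": [-0.0042,-0.0004,0.0],"yaw": 5.6},
    {"jaw": 0.044,"delta_pos": [-0.0041,-0.0003,0.0],"yaw": 5.7},
    {"jaw": 0.044,"delta_pos": [-0.0039,0.0,0.0],"yaw": 5.6},
    {"jaw": 0.044,"delta_pos": [-0.0039,0.0001,0.0],"yaw": 5.6},
    {"jaw": 0.044,"delta_pos": [-0.0038,0.0003,0.0],"yaw": 5.6},
  ],
  grip_force=60,
)

```text
time: 7.2
ee_pos: [0.5495, -0.2523, 0.4209]
eef_rot: [0.952, 0.308, -0.0, 0.0]
ft_force: [0.2, 0.9, -0.1]
width: 0.0441
```

```bash
python3 - <<'E'
from h import *
show(); print(open("cmd.json").read())
E
python3 ov.py d .562 -.105 -.157 1.14
```

```text
t 7.2 pos [ 0.5495 -0.2523  0.4209] yaw -54.2 box [ 0.0107 -0.1474] tipz 0.2389 F [ 0.2  0.9 -0.1] w 0.0441
[[0.5494248204818958, -0.25211927711166954, 0.4210145032378237], -53.94565885407188]
```

View pics/ov_scene_d.png

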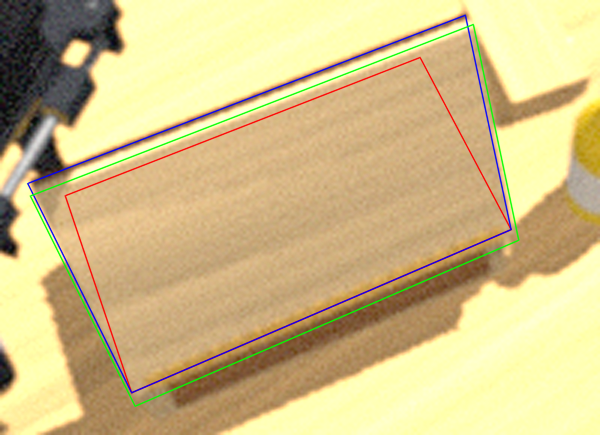

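View pics/ov_top_d.png

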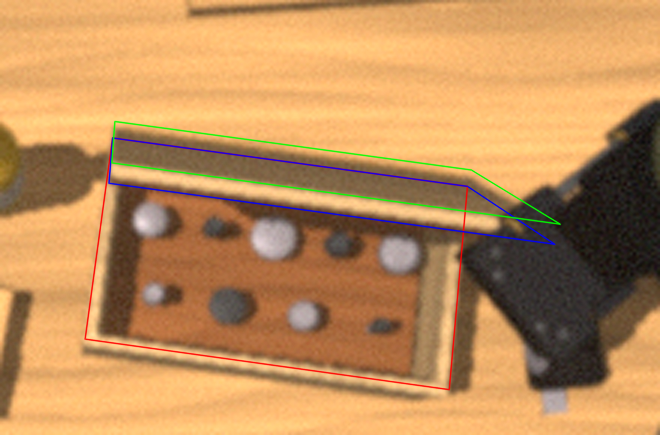

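```bash
cat >> h.py <<'E'
def arc(a_deg,dx=-.001,eps=.016,Ky=-.125,psi=45):
    a=np.radians(a_deg); return (psi,.08-.185*np.cos(a)+dx,Ky,.085+.185*np.sin(a)-eps)
E
python3 - <<'E'
from h import *
seq([arc(x) for x in [65,64.3,63.2,62,60.8,59.6,58.4,57.2,56,55]])
E
```

```text
[{"jaw": 0.044, "delta_pos": [-0.0007, -0.0007, 0.0023], "yaw": 0.0}, {"jaw": 0.044, "delta_pos": [-0.0014, -0.0014, 0.001], "yaw": 0.0}, {"jaw": 0.044, "delta_pos": [-0.0022, -0.0023, 0.0016], "yaw": 0.0}, {"jaw": 0.044, "delta_pos": [-0.0025, -0.0024, 0.0018], "yaw": 0.0}, {"jaw": 0.044, "delta_pos": [-0.0024, -0.0024, 0.0018], "yaw": 0.0}, {"jaw": 0.044, "delta_pos": [-0.0024, -0.0024, 0.0019], "yaw": 0.0}, {"jaw": 0.044, "delta_pos": [-0.0023, -0.0023, 0.002], "yaw": 0.0}, {"jaw": 0.044, "delta_pos": [-0.0023, -0.0024, 0.0021], "yaw": 0.0}, {"jaw": 0.044, "delta_pos": [-0.0023, -0.0022, 0.0021], "yaw": 0.0}, {"jaw": 0.044, "delta_pos": [-0.0019, -0.0019, 0.0019], "yaw": 0.0}]
```

carry_out(
  rows=[
    {"jaw": 0.044,"delta_pos": [-0.0007,-0.0007,0.0023],"yaw": 0.0},
    {"jaw": 0.044,"delta_pos": [-0.0014,-0.0014,0.001],"yaw": 0.0},
    {"jaw": 0.044,"delta_pos": [-0.0022,-0.0023,0.0016],"yaw": 0.0},
    {"jaw": 0.044,"delta_pos": [-0.0025,-0.0024,0.0018],"yaw": 0.0},
    {"jaw": 0.044,"delta_pos": [-0.0024,-0.0024,0.0018],"yaw": 0.0},
    {"jaw": 0.044,"delta_pos": [-0.0024,-0.0024,0.0019],"yaw": 0.0},
    {"jaw": 0.044,"delta_pos": [-0.0023,-0.0023,0.002],"yaw": 0.0},
    {"jaw": 0.044,"delta_pos": [-0.0023,-0.0024,0.0021],"yaw": 0.0},
    {"jaw": 0.044,"delta_pos": [-0.0023,-0.0022,0.0021],"yaw": 0.0},
    {"jaw": 0.044,"delta_pos": [-0.0019,-0.0019,0.0019],"yaw": 0.0},
  ],
)

```text
time: 8.3
ee_pos: [0.5205, -0.2477, 0.4023]
eef_rot: [0.951, 0.309, -0.0, -0.0]
ft_force: [-0.5, 0.1, 1.1]
width: 0.044
```

```bash
python3 - <<'E'
from h import *
show()
seq([arc(x) for x in [54,53,52,51,50,49,48,47,46,45]])
E
python3 ov.py e .562 -.105 -.157 0.96
```

```text
t 8.3 pos [ 0.5205 -0.2477  0.4023] yaw -54.0 box [-0.0187 -0.1474] tipz 0.2203 F [-0.5  0.1  1.1] w 0.044
[{"jaw": 0.044, "delta_pos": [-0.0018, -0.0019, 0.0018], "yaw": 0.0}, {"jaw": 0.044, "delta_pos": [-0.0019, -0.0018, 0.002], "yaw": 0.0}, {"jaw": 0.044, "delta_pos": [-0.0018, -0.0018, 0.0019], "yaw": 0.0}, {"jaw": 0.044, "delta_pos": [-0.0018, -0.0018, 0.002], "yaw": 0.0}, {"jaw": 0.044, "delta_pos": [-0.0017, -0.0018, 0.0021], "yaw": 0.0}, {"jaw": 0.044, "delta_pos": [-0.0018, -0.0017, 0.0021], "yaw": 0.0}, {"jaw": 0.044, "delta_pos": [-0.0017, -0.0017, 0.0021], "yaw": 0.0}, {"jaw": 0.044, "delta_pos": [-0.0017, -0.0017, 0.0022], "yaw": 0.0}, {"jaw": 0.044, "delta_pos": [-0.0016, -0.0017, 0.0022], "yaw": 0.0}, {"jaw": 0.044, "delta_pos": [-0.0016, -0.0016, 0.0023], "yaw": 0.0}]
```

View pics/ov_scene_e.png

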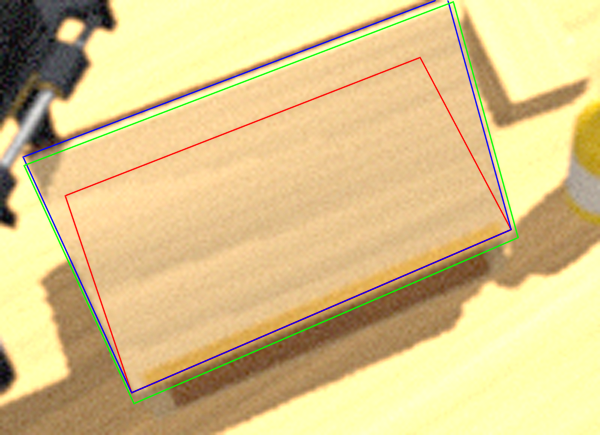

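The lid follows on the finger and lies within about 1° of the modelled angle (55°). I'll keep lowering.

carry_out(
  rows=[
    {"jaw": 0.044,"delta_pos": [-0.0018,-0.0019,0.0018],"yaw": 0.0},
    {"jaw": 0.044,"delta_pos": [-0.0019,-0.0018,0.002],"yaw": 0.0},
    {"jaw": 0.044,"delta_pos": [-0.0018,-0.0018,0.0019],"yaw": 0.0},
    {"jaw": 0.044,"delta_pos": [-0.0018,-0.0018,0.002],"yaw": 0.0},
    {"jaw": 0.044,"delta_pos": [-0.0017,-0.0018,0.0021],"yaw": 0.0},
    {"jaw": 0.044,"delta_pos": [-0.0018,-0.0017,0.0021],"yaw": 0.0},
    {"jaw": 0.044,"delta_pos": [-0.0017,-0.0017,0.0021],"yaw": 0.0},
    {"jaw": 0.044,"delta_pos": [-0.0017,-0.0017,0.0022],"yaw": 0.0},
    {"jaw": 0.044,"delta_pos": [-0.0016,-0.0017,0.0022],"yaw": 0.0},
    {"jaw": 0.044,"delta_pos": [-0.0016,-0.0016,0.0023],"yaw": 0.0},
  ],
)

```text
time: 9.4
ee_pos: [0.4962, -0.2438, 0.3816]
eef_rot: [0.951, 0.309, -0.0, -0.0]
ft_force: [-3.0, 0.5, 2.9]
width: 0.0443
```

```bash
sed -i 's/:(170,170,200,145)/:(170,120,200,195)/;s/(300,95,220,145)/(300,95,220,195)/' ov.py; sed -i 's/"scene":(170,170,200,145)/"scene":(170,120,200,195)/' ov.py; python3 - <<'E'
from h import *
show()
E
python3 ov.py f .562 -.105 -.157 0.785
```

```text
t 9.4 pos [ 0.4962 -0.2438  0.3816] yaw -54.0 box [-0.0433 -0.1474] tipz 0.1996 F [-3.   0.5  2.9] w 0.0443
```

View pics/ov_scene_f.png

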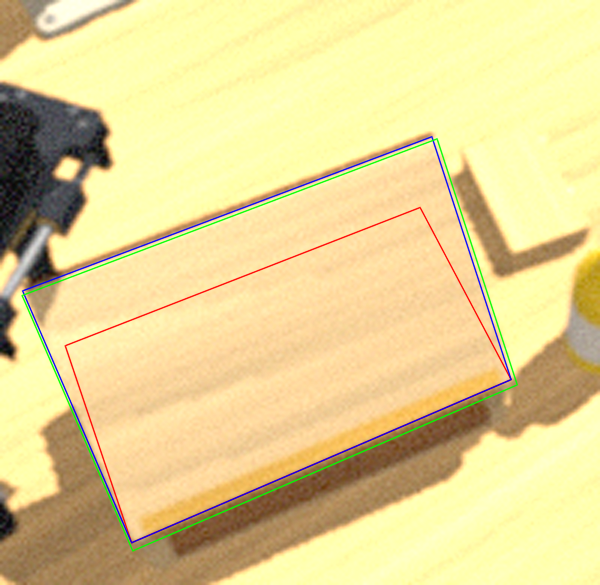

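View pics/ov_top_f.png

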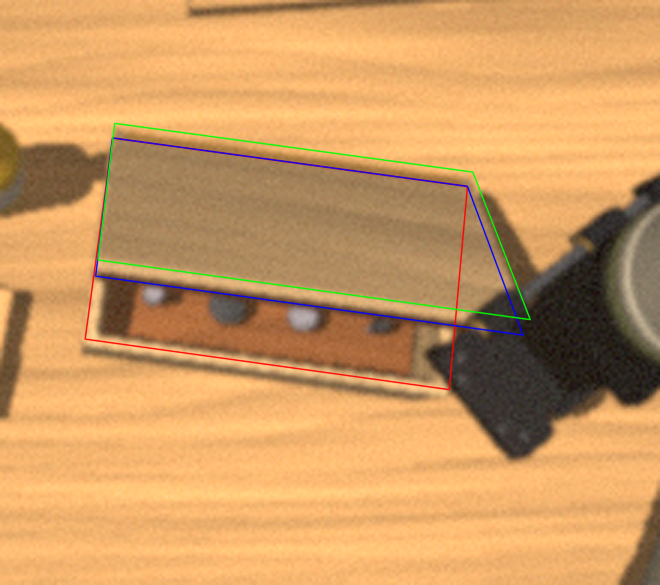

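```bash
python3 - <<'E'
from h import *
seq([arc(45-i,dx=-.001+.00005*i) for i in range(1,11)])
E
```

```text
[{"jaw": 0.044, "delta_pos": [-0.0016, -0.0016, 0.0023], "yaw": 0.0}, {"jaw": 0.044, "delta_pos": [-0.0015, -0.0015, 0.0023], "yaw": 0.0}, {"jaw": 0.044, "delta_pos": [-0.0015, -0.0015, 0.0024], "yaw": 0.0}, {"jaw": 0.044, "delta_pos": [-0.0015, -0.0015, 0.0024], "yaw": 0.0}, {"jaw": 0.044, "delta_pos": [-0.0015, -0.0014, 0.0025], "yaw": 0.0}, {"jaw": 0.044, "delta_pos": [-0.0014, -0.0015, 0.0025], "yaw": 0.0}, {"jaw": 0.044, "delta_pos": [-0.0014, -0.0014, 0.0025], "yaw": 0.0}, {"jaw": 0.044, "delta_pos": [-0.0013, -0.0013, 0.0026], "yaw": 0.0}, {"jaw": 0.044, "delta_pos": [-0.0013, -0.0013, 0.0026], "yaw": 0.0}, {"jaw": 0.044, "delta_pos": [-0.0013, -0.0013, 0.0026], "yaw": 0.0}]
```

carry_out(
  rows=[
    {"jaw": 0.044,"delta_pos": [-0.0016,-0.0016,0.0023],"yaw": 0.0},
    {"jaw": 0.044,"delta_pos": [-0.0015,-0.0015,0.0023],"yaw": 0.0},
    {"jaw": 0.044,"delta_pos": [-0.0015,-0.0015,0.0024],"yaw": 0.0},
    {"jaw": 0.044,"delta_pos": [-0.0015,-0.0015,0.0024],"yaw": 0.0},
    {"jaw": 0.044,"delta_pos": [-0.0015,-0.0014,0.0025],"yaw": 0.0},
    {"jaw": 0.044,"delta_pos": [-0.0014,-0.0015,0.0025],"yaw": 0.0},
    {"jaw": 0.044,"delta_pos": [-0.0014,-0.0014,0.0025],"yaw": 0.0},
    {"jaw": 0.044,"delta_pos": [-0.0013,-0.0013,0.0026],"yaw": 0.0},
    {"jaw": 0.044,"delta_pos": [-0.0013,-0.0013,0.0026],"yaw": 0.0},
    {"jaw": 0.044,"delta_pos": [-0.0013,-0.0013,0.0026],"yaw": 0.0},
  ],
)

```text
time: 10.5
ee_pos: [0.4758, -0.2406, 0.3566]
eef_rot: [0.951, 0.309, -0.001, -0.001]
ft_force: [-7.7, 2.3, 4.3]
width: 0.0438
```

```bash
python3 - <<'E'
from h import *
show()
print(json.load(open("cmd.json")))
E
python3 ov.py g .562 -.105 -.157 0.61
```

```text
t 10.5 pos [ 0.4758 -0.2406  0.3566] yaw -54.0 box [-0.064  -0.1474] tipz 0.1746 F [-7.7  2.3  4.3] w 0.0438
[[0.4765816691432378, -0.24058128321960554, 0.35711450323782357], -53.94565885407188]
```

View pics/ov_scene_g.png

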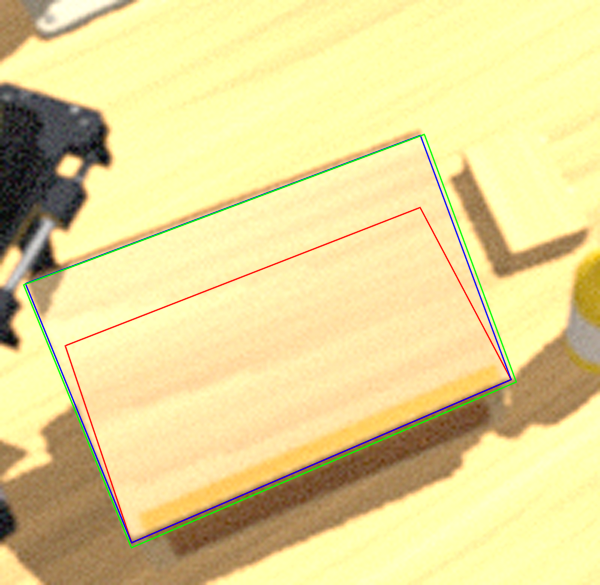

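```bash
python3 - <<'E'
from h import *
seq([arc(35-i,dx=-.0005) for i in range(1,9)])
E
```

```text
[{"jaw": 0.044, "delta_pos": [-0.0013, -0.0013, 0.0027], "yaw": 0.0}, {"jaw": 0.044, "delta_pos": [-0.0013, -0.0013, 0.0027], "yaw": 0.0}, {"jaw": 0.044, "delta_pos": [-0.0012, -0.0012, 0.0027], "yaw": 0.0}, {"jaw": 0.044, "delta_pos": [-0.0012, -0.0012, 0.0027], "yaw": 0.0}, {"jaw": 0.044, "delta_pos": [-0.0012, -0.0012, 0.0028], "yaw": 0.0}, {"jaw": 0.044, "delta_pos": [-0.0011, -0.0011, 0.0028], "yaw": 0.0}, {"jaw": 0.044, "delta_pos": [-0.0011, -0.0011, 0.0029], "yaw": 0.0}, {"jaw": 0.044, "delta_pos": [-0.001, -0.001, 0.0028], "yaw": 0.0}]
```

carry_out(
  rows=[
    {"jaw": 0.044,"delta_pos": [-0.0013,-0.0013,0.0027],"yaw": 0.0},
    {"jaw": 0.044,"delta_pos": [-0.0013,-0.0013,0.0027],"yaw": 0.0},
    {"jaw": 0.044,"delta_pos": [-0.0012,-0.0012,0.0027],"yaw": 0.0},
    {"jaw": 0.044,"delta_pos": [-0.0012,-0.0012,0.0027],"yaw": 0.0},
    {"jaw": 0.044,"delta_pos": [-0.0012,-0.0012,0.0028],"yaw": 0.0},
    {"jaw": 0.044,"delta_pos": [-0.0011,-0.0011,0.0028],"yaw": 0.0},
    {"jaw": 0.044,"delta_pos": [-0.0011,-0.0011,0.0029],"yaw": 0.0},
    {"jaw": 0.044,"delta_pos": [-0.001,-0.001,0.0028],"yaw": 0.0},
  ],
)

```text
time: 11.4
ee_pos: [0.4623, -0.2385, 0.3342]
eef_rot: [0.951, 0.309, -0.001, -0.001]
ft_force: [-8.3, 2.4, 3.4]
width: 0.0438
```

```bash
python3 - <<'E'
from h import *
show()
seq([arc(27-i,dx=-.0005) for i in range(1,6)],save=False)
E
```

```text
t 11.4 pos [ 0.4623 -0.2385  0.3342] yaw -54.0 box [-0.0776 -0.1474] tipz 0.1522 F [-8.3  2.4  3.4] w 0.0438
[{"jaw": 0.044, "delta_pos": [-0.001, -0.001, 0.0029], "yaw": 0.0}, {"jaw": 0.044, "delta_pos": [-0.001, -0.001, 0.0029], "yaw": 0.0}, {"jaw": 0.044, "delta_pos": [-0.001, -0.001, 0.003], "yaw": 0.0}, {"jaw": 0.044, "delta_pos": [-0.0009, -0.0009, 0.0029], "yaw": 0.0}, {"jaw": 0.044, "delta_pos": [-0.0008, -0.0009, 0.003], "yaw": 0.0}]
```

```bash
python3 - <<'E'
from h import *
seq([arc(27-i,dx=-.0005+.00006*i) for i in range(1,9)])
E
```

```text
[{"jaw": 0.044, "delta_pos": [-0.001, -0.001, 0.0029], "yaw": 0.0}, {"jaw": 0.044, "delta_pos": [-0.0009, -0.0009, 0.0029], "yaw": 0.0}, {"jaw": 0.044, "delta_pos": [-0.0009, -0.001, 0.003], "yaw": 0.0}, {"jaw": 0.044, "delta_pos": [-0.0009, -0.0008, 0.0029], "yaw": 0.0}, {"jaw": 0.044, "delta_pos": [-0.0008, -0.0009, 0.003], "yaw": 0.0}, {"jaw": 0.044, "delta_pos": [-0.0008, -0.0007, 0.003], "yaw": 0.0}, {"jaw": 0.044, "delta_pos": [-0.0008, -0.0008, 0.003], "yaw": 0.0}, {"jaw": 0.044, "delta_pos": [-0.0007, -0.0007, 0.0031], "yaw": 0.0}]
```

carry_out(
  rows=[
    {"jaw": 0.044,"delta_pos": [-0.001,-0.001,0.0029],"yaw": 0.0},
    {"jaw": 0.044,"delta_pos": [-0.0009,-0.0009,0.0029],"yaw": 0.0},
    {"jaw": 0.044,"delta_pos": [-0.0009,-0.001,0.003],"yaw": 0.0},
    {"jaw": 0.044,"delta_pos": [-0.0009,-0.0008,0.0029],"yaw": 0.0},
    {"jaw": 0.044,"delta_pos": [-0.0008,-0.0009,0.003],"yaw": 0.0},
    {"jaw": 0.044,"delta_pos": [-0.0008,-0.0007,0.003],"yaw": 0.0},
    {"jaw": 0.044,"delta_pos": [-0.0008,-0.0008,0.003],"yaw": 0.0},
    {"jaw": 0.044,"delta_pos": [-0.0007,-0.0007,0.0031],"yaw": 0.0},
  ],
)

```text
time: 12.2
ee_pos: [0.4523, -0.2369, 0.31]
eef_rot: [0.951, 0.309, -0.002, -0.002]
ft_force: [-11.4, 2.6, 2.6]
width: 0.0439
```

```bash
python3 - <<'E'
from h import *
show()
E
python3 ov.py i .562 -.105 -.157 0.332
python3 - <<'E'
from h import *
seq([arc(19-i,dx=.00) for i in range(1,9)])
E
```

```text
t 12.2 pos [ 0.4523 -0.2369  0.31  ] yaw -54.0 box [-0.0877 -0.1474] tipz 0.128 F [-11.4   2.6   2.6] w 0.0439
[{"jaw": 0.044, "delta_pos": [-0.0007, -0.0007, 0.003], "yaw": 0.0}, {"jaw": 0.044, "delta_pos": [-0.0007, -0.0007, 0.0031], "yaw": 0.0}, {"jaw": 0.044, "delta_pos": [-0.0006, -0.0007, 0.0031], "yaw": 0.0}, {"jaw": 0.044, "delta_pos": [-0.0007, -0.0006, 0.0031], "yaw": 0.0}, {"jaw": 0.044, "delta_pos": [-0.0005, -0.0006, 0.0032], "yaw": 0.0}, {"jaw": 0.044, "delta_pos": [-0.0006, -0.0005, 0.0031], "yaw": 0.0}, {"jaw": 0.044, "delta_pos": [-0.0005, -0.0005, 0.0032], "yaw": 0.0}, {"jaw": 0.044, "delta_pos": [-0.0004, -0.0004, 0.0031], "yaw": 0.0}]
```

View pics/ov_scene_i.png

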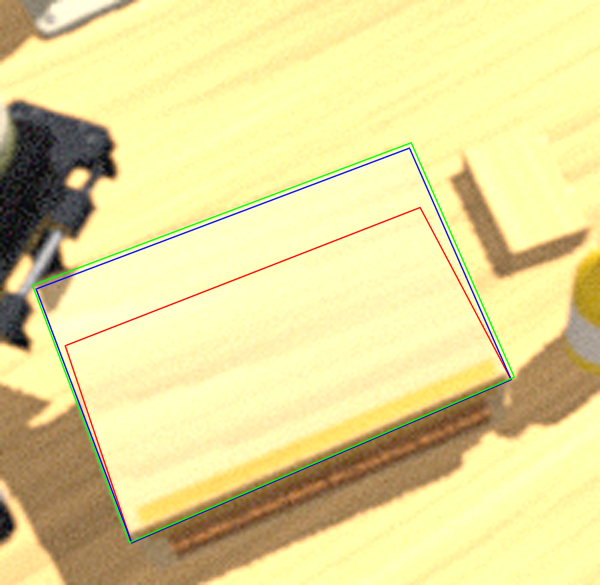

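View pics/ov_top_i.png

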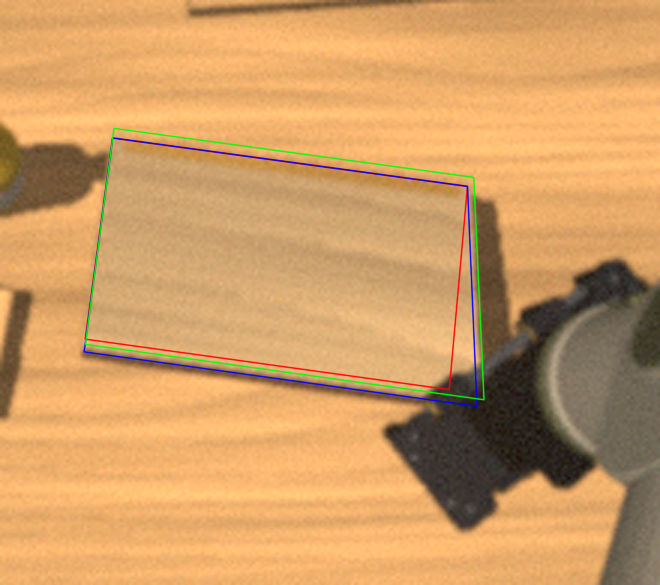

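carry_out(
  rows=[
    {"jaw": 0.044,"delta_pos": [-0.0007,-0.0007,0.003],"yaw": 0.0},
    {"jaw": 0.044,"delta_pos": [-0.0007,-0.0007,0.0031],"yaw": 0.0},
    {"jaw": 0.044,"delta_pos": [-0.0006,-0.0007,0.0031],"yaw": 0.0},
    {"jaw": 0.044,"delta_pos": [-0.0007,-0.0006,0.0031],"yaw": 0.0},
    {"jaw": 0.044,"delta_pos": [-0.0005,-0.0006,0.0032],"yaw": 0.0},
    {"jaw": 0.044,"delta_pos": [-0.0006,-0.0005,0.0031],"yaw": 0.0},
    {"jaw": 0.044,"delta_pos": [-0.0005,-0.0005,0.0032],"yaw": 0.0},
    {"jaw": 0.044,"delta_pos": [-0.0004,-0.0004,0.0031],"yaw": 0.0},
  ],
)

```text
time: 13.1
ee_pos: [0.4455, -0.2358, 0.2848]
eef_rot: [0.951, 0.309, -0.002, -0.002]
ft_force: [-12.1, 3.1, 1.1]
width: 0.0442
```

```bash
python3 - <<'E'
from h import *
show()
seq([arc(a,dx=.000) for a in (10.2,9.4,8.6,7.8,7,6.2,5.4,4.6)])
E
python3 ov.py j .562 -.105 -.157 0.192

```

```text
t 13.1 pos [ 0.4455 -0.2358  0.2848] yaw -54.0 box [-0.0946 -0.1474] tipz 0.1028 F [-12.1   3.1   1.1] w 0.0442
[{"jaw": 0.044, "delta_pos": [-0.0003, -0.0004, 0.0026], "yaw": 0.0}, {"jaw": 0.044, "delta_pos": [-0.0004, -0.0003, 0.0025], "yaw": 0.0}, {"jaw": 0.044, "delta_pos": [-0.0002, -0.0003, 0.0026], "yaw": 0.0}, {"jaw": 0.044, "delta_pos": [-0.0003, -0.0002, 0.0025], "yaw": 0.0}, {"jaw": 0.044, "delta_pos": [-0.0002, -0.0003, 0.0026], "yaw": 0.0}, {"jaw": 0.044, "delta_pos": [-0.0002, -0.0002, 0.0025], "yaw": 0.0}, {"jaw": 0.044, "delta_pos": [-0.0002, -0.0002, 0.0026], "yaw": 0.0}, {"jaw": 0.044, "delta_pos": [-0.0002, -0.0001, 0.0026], "yaw": 0.0}]
```

View pics/ov_scene_j.png

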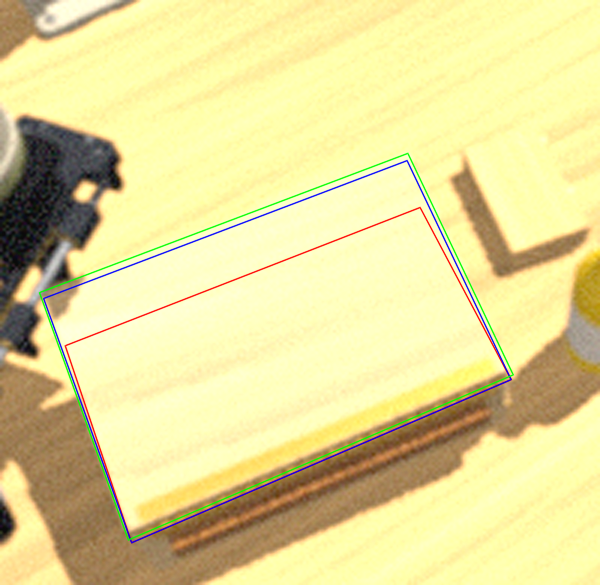

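carry_out(
  rows=[
    {"jaw": 0.044,"delta_pos": [-0.0003,-0.0004,0.0026],"yaw": 0.0},
    {"jaw": 0.044,"delta_pos": [-0.0004,-0.0003,0.0025],"yaw": 0.0},
    {"jaw": 0.044,"delta_pos": [-0.0002,-0.0003,0.0026],"yaw": 0.0},
    {"jaw": 0.044,"delta_pos": [-0.0003,-0.0002,0.0025],"yaw": 0.0},
    {"jaw": 0.044,"delta_pos": [-0.0002,-0.0003,0.0026],"yaw": 0.0},
    {"jaw": 0.044,"delta_pos": [-0.0002,-0.0002,0.0025],"yaw": 0.0},
    {"jaw": 0.044,"delta_pos": [-0.0002,-0.0002,0.0026],"yaw": 0.0},
    {"jaw": 0.044,"delta_pos": [-0.0002,-0.0001,0.0026],"yaw": 0.0},
  ],
)

```text
time: 14.0
ee_pos: [0.4425, -0.2353, 0.2642]
eef_rot: [0.951, 0.309, -0.002, -0.002]
ft_force: [-12.0, 2.3, -0.7]
width: 0.044
```

```bash
python3 - <<'E'
from h import *
show()
E
python3 ov.py k .562 -.105 -.157 0.08

```

```text
t 14.0 pos [ 0.4425 -0.2353  0.2642] yaw -54.0 box [-0.0977 -0.1474] tipz 0.0822 F [-12.    2.3  -0.7] w 0.044
```

View pics/ov_scene_k.png

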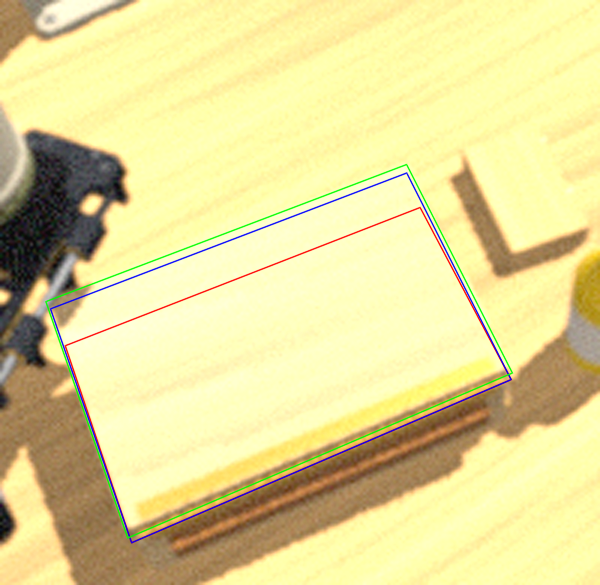

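View pics/ov_top_k.png

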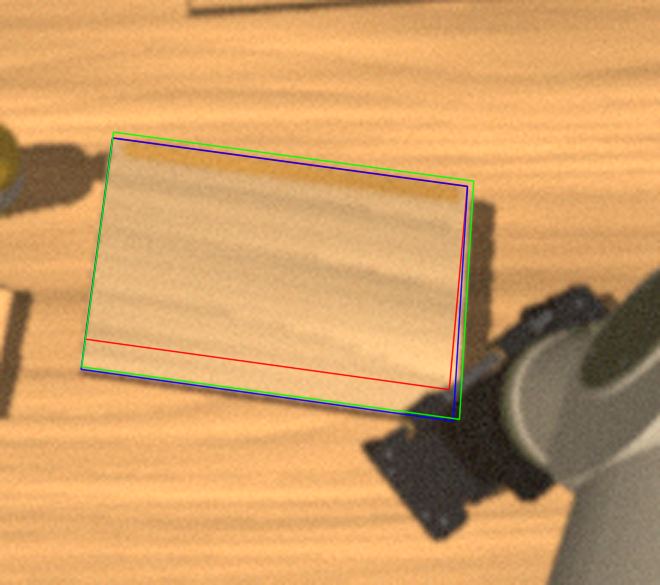

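```bash
python3 - <<'E'
from h import *
seq([arc(a,dx=.000) for a in (4.1,3.6,3.1,2.6,2.1,1.7,1.3,.9,.5,.1)])
E
```

```text
[{"jaw": 0.044, "delta_pos": [-0.0001, -0.0001, 0.0016], "yaw": 0.0}, {"jaw": 0.044, "delta_pos": [-0.0001, -0.0001, 0.0016], "yaw": 0.0}, {"jaw": 0.044, "delta_pos": [-0.0, -0.0001, 0.0016], "yaw": 0.0}, {"jaw": 0.044, "delta_pos": [-0.0001, -0.0, 0.0016], "yaw": 0.0}, {"jaw": 0.044, "delta_pos": [-0.0, -0.0001, 0.0016], "yaw": 0.0}, {"jaw": 0.044, "delta_pos": [-0.0001, 0.0, 0.0013], "yaw": 0.0}, {"jaw": 0.044, "delta_pos": [0.0, -0.0, 0.0013], "yaw": 0.0}, {"jaw": 0.044, "delta_pos": [0.0, -0.0, 0.0013], "yaw": 0.0}, {"jaw": 0.044, "delta_pos": [-0.0, -0.0, 0.0013], "yaw": 0.0}, {"jaw": 0.044, "delta_pos": [-0.0, -0.0, 0.0013], "yaw": 0.0}]
```

carry_out(
  rows=[
    {"jaw": 0.044,"delta_pos": [-0.0001,-0.0001,0.0016],"yaw": 0},
    {"jaw": 0.044,"delta_pos": [-0.0001,-0.0001,0.0016],"yaw": 0},
    {"jaw": 0.044,"delta_pos": [0,-0.0001,0.0016],"yaw": 0},
    {"jaw": 0.044,"delta_pos": [-0.0001,0,0.0016],"yaw": 0},
    {"jaw": 0.044,"delta_pos": [0,-0.0001,0.0016],"yaw": 0},
    {"jaw": 0.044,"delta_pos": [-0.0001,0,0.0013],"yaw": 0},
    {"jaw": 0.044,"delta_pos": [0,0,0.0013],"yaw": 0},
    {"jaw": 0.044,"delta_pos": [0,0,0.0013],"yaw": 0},
    {"jaw": 0.044,"delta_pos": [0,0,0.0013],"yaw": 0},
    {"jaw": 0.044,"delta_pos": [0,0,0.0013],"yaw": 0},
  ],
)

```text
time: 15.1
ee_pos: [0.4418, -0.2352, 0.2496]
eef_rot: [0.951, 0.309, -0.003, -0.002]
ft_force: [-11.6, 2.5, -0.8]
width: 0.0441
```

```bash
python3 - <<'E'
from h import *
show()
E
python3 ov.py l .562 -.105 -.157 0.0

```

```text
t 15.1 pos [ 0.4418 -0.2352  0.2496] yaw -54.0 box [-0.0984 -0.1474] tipz 0.0676 F [-11.6   2.5  -0.8] w 0.0441
```

View pics/ov_scene_l.png

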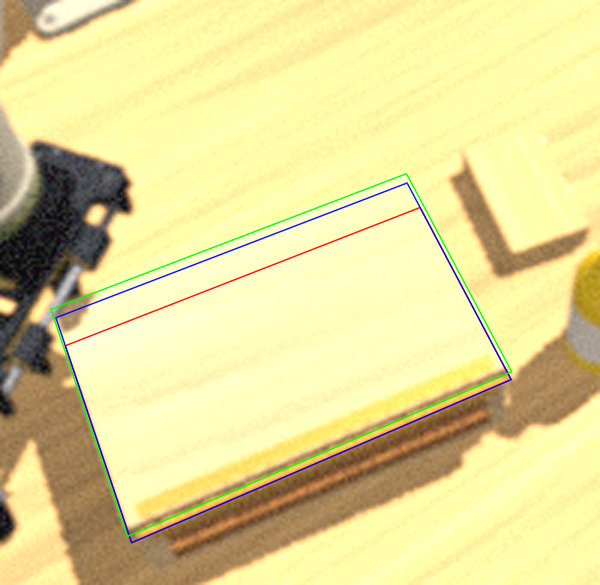

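View pics/ov_top_l.png

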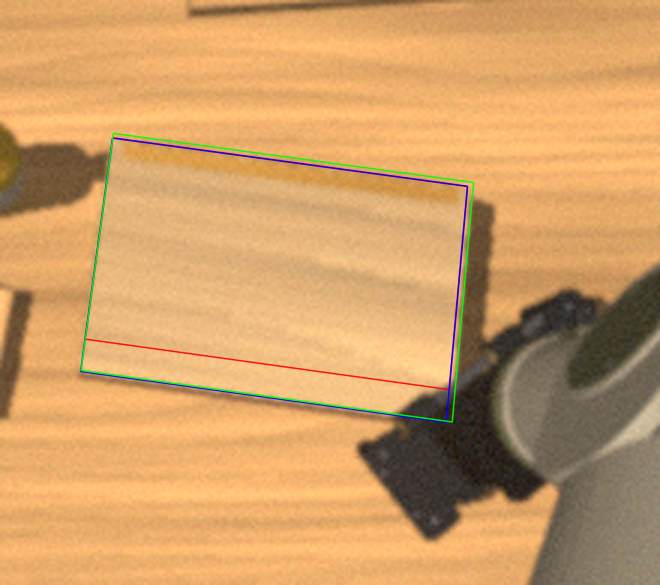

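carry_out(
  rows=[
    {"jaw": 0.044,"delta_pos": [0,0,0.0008],"yaw": 0},
    {"jaw": 0.044,"delta_pos": [0,0,0.0008],"yaw": 0},
    {"jaw": 0.044,"delta_pos": [0,0,0.0008],"yaw": 0},
  ],
)

```text
time: 15.5
ee_pos: [0.442, -0.2354, 0.2479]
eef_rot: [0.951, 0.309, -0.002, -0.002]
ft_force: [-14.5, 3.5, 13.8]
width: 0.0443
```

carry_out(
  rows=[
    {"jaw": 0.044,"delta_pos": [0,0,0.0006],"yaw": 0},
    {"jaw": 0.044,"delta_pos": [0,0,0.0006],"yaw": 0},
    {"jaw": 0.044,"delta_pos": [0,0,0.0006],"yaw": 0},
  ],
)

```text
time: 15.8
ee_pos: [0.442, -0.2355, 0.2461]
eef_rot: [0.951, 0.309, -0.002, -0.002]
ft_force: [-13.9, 2.7, 7.3]
width: 0.0442
```

Fz turned positive when the lid met the rim and the finger then slid on, so the lid is down. I'll back straight off towards the robot, then up.

carry_out(
  rows=[
    {"jaw": 0.044,"delta_pos": [-0.001,-0.001,0],"yaw": 0},
    {"jaw": 0.044,"delta_pos": [-0.003,-0.003,0],"yaw": 0},
    {"jaw": 0.044,"delta_pos": [-0.01,-0.01,0],"yaw": 0},
    {"jaw": 0.044,"delta_pos": [-0.015,-0.015,0],"yaw": 0},
    {"jaw": 0.044,"delta_pos": [-0.015,-0.015,-0.01],"yaw": 0},
    {"jaw": 0.044,"delta_pos": [0,0,-0.04],"yaw": 0},
    {"jaw": 0.044,"delta_pos": [0,0,-0.04],"yaw": 0},
    {"jaw": 0.044,"delta_pos": [0,0,-0.04],"yaw": 0},
    {"jaw": 0.044,"delta_pos": [0,0,-0.04],"yaw": 0},
    {"jaw": 0.044,"delta_pos": [0,0,0],"yaw": 0},
  ],
)

```text
time: 16.8
ee_pos: [0.3835, -0.2268, 0.4217]
eef_rot: [0.951, 0.309, 0.005, 0.001]
ft_force: [-0.1, 0.5, -1.4]
width: 0.0438
```

```bash
python3 ov.py m .562 -.105 -.157 0.0; python3 - <<'E'
from h import *
import cv2
show()
T=cams.camera("top"); cv2.imwrite("pics/topend.png",T["img"])
for q in ["glue","tape","offcut"]: print(q,[(round(d["confidence"],2),np.round(np.array(d["rect"])*[640,400,640,400],1).tolist()) for d in cams.boxes_of("top",q)[:1]])
E
```

```text
t 16.9 pos [ 0.3827 -0.226   0.4176] yaw -54.0 box [-0.1581 -0.1476] tipz 0.2356 F [-0.4  0.2 -0.2] w 0.0439
glue [(0.68, [296.3, 153.6, 24.9, 33.7])]
tape [(0.9, [483.2, 212.4, 25.8, 39.1])]
offcut [(0.85, [289.5, 212.6, 38.4, 50.8])]
```

View pics/ov_scene_m.png

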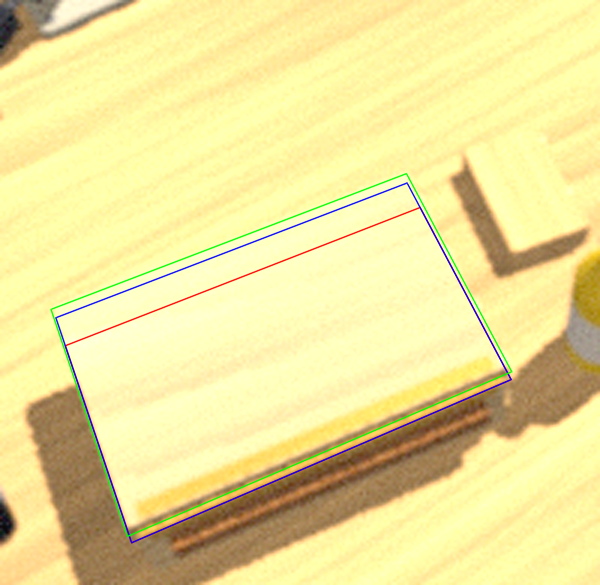

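View pics/topend.png

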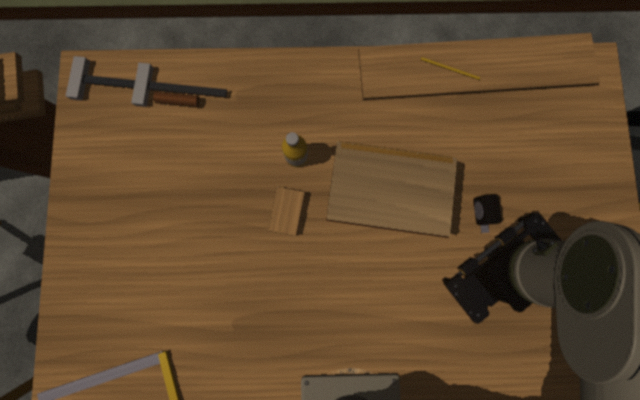

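The lid is shut: in the scene view the overlay at angle 0 matches its edges. The top view shows the glue (296,153), tape (484,212) and offcut (289,211) where they were at the start. The hand is well clear, so I'm handing in.

```bash
python3 -c "
from bench import job
print(job.close_job())"
```

```text
the job is handed in; nothing more can be done
None
```

The lid is fully shut, and I've handed the job in. It took about 17 s of the 48 s allowed.

- **Tip and catch:** With the open jaws straddling the lid's −y end, the rear finger pushed the lid past its balance point. It then fell freely and landed on the front finger at about 65°. I never closed the jaws on the lid.
- **Lowering:** I turned the hand 45° so the rear finger cleared the lid's side, then let the lid down along its arc on that front finger. I pressed with about 8 to 15 N so it would not slip. The last few degrees went at about 1–1.6 mm per 0.1 s, down to the rim, and then I took the hand away.

**Last checks**
- The model overlay at angle 0 matches the closed lid in the final scene picture.
- The glue, tape and offcut are within about 2 pixels of where they started in the top view.
- The fingertips were about 0.24 m above the bench and the force readings were close to zero.

**Limits of this result**
- **Type of contact:** The interface keeps the hand pointing straight down, so the finger held the lid at the lower corner of its free edge, partly by friction, not flat under the panel.
- **Force at the rim:** When the lid met the rim, the finger pulled it down with about 14 N for a moment, well under the 40 N limit.

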